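# Register the print screen in its corner guide

### The arm

A 7-joint arm with a two-finger parallel gripper is mounted at the origin on a cart in front of the work surface, level with it; the furniture and walls round the work are solid. World frame = base frame: x ahead of the robot, y to its left, z up, the work surface at z = 0. Lengths are in mm, angles in degrees, forces in N, time in s.
With the tool pointing down it reaches from about 400 to 900 mm from the base axis. Payload 5.5 kg.
Tool frame: the origin (TCP) lies at the centre of the arm's flange, where the gripper is bolted on; the fingertips stand 178 mm ahead of it and the grasp point (between the pads) lies 159 mm ahead of it; y points along the fingers, x is the direction in which the jaws open and shut, and the axes are right-handed (so a half turn about y gives the same grasp; the last joint's range is limited). The gripper opens to 92 mm and grips with 3 to 60 N. Pads are 19 mm wide; open, the fingers measure 130 mm over their backs; the gripper's body (75 mm by 190 mm) begins 47 mm behind the grasp point.
Start: joints at [-52.242, 28.699, -24.465, 88.831, 12.651, 65.22, -12.049], TCP at [250.573, 599.758, 404.729] pointing down, gripper open.
Joint ranges: [-164.97, 164.97], [-17.58, 116.51], [-87.97, 89.64], [11.32, 138.91], [-80.73, 260.73], [10.89, 115.49], [-147.41, 147.41]. Speed limits (degrees/s): [147.25, 147.25, 180, 180, 180, 180, 180].

### API

Orientations are given as a 3x3 rotation matrix whose columns are the frame's x, y, z axes.
In Python, from rig import state, get_image, get_calibration, job_done gives the robot as it stands.
- The arm moves only by the tool servo_tool, never from a script. Its argument "rows" is a list of rows, each an object of numbers: "wx", "wy", "wz": the turn, a rotation vector about the tool's x, y, z in rad; "dx", "dy", "dz": the shift along the tool's x, y, z in m; "gripper": the finger opening in m, from 0 to 0.0918. A call has 1 to 8 rows; each row is the pose to reach, as a shift and turn from the pose commanded when the call began, along the tool's axes at that moment; what a row does not reach only later rows make up. A row lasts 1/12 s, in which the tool goes at most 41.7 mm and 7.16 degrees, less where a joint would pass 70% of its speed; a pose out of reach is approached as far as the arm can. A call with a gripper value outside its range is refused whole. The fingers move at their own pace and stop on an object; "newtons" is the grip in N (left out, the last holds). Time passes only in rows, so rows that repeat a pose let the fingers close. It gives the time, the measured TCP pose, the force and the opening at its end, in the units of the state.
- state(): the state, without advancing time (a new reading comes with each control period).
- get_image(name): name is "side" or "top"; returns the picture (420x560x3 uint8, red, green, blue); there is no depth.
- get_calibration(name): a dict with "fov_y" (degrees; the focal length in pixels is half the picture's height over the tangent of half this angle, whatever the lens; pixels are square), "cx", "cy" (the principal point, pixels), "D" ([k1, k2, p1, p2, k3] as OpenCV has them; the pictures are not rectified), "position" and "orientation" of the camera in the world. Camera axes: x right, y down, z forward; pixel columns grow to the right and rows downward; lengths in mm; the calibration is good to about 2 mm. A picture is of the moment at which its call begins. get_calibration takes no time and is no camera call.
- job_done(): hands the job in, once; it reports no verdict.
The state is a dict: "t": time; "joint_pos": joint angles; "joint_velocities": joint speeds; "joint_efforts": joint torques, N m; "ee_pos": TCP position; "orientation": TCP orientation; "force": force on the tool from outside, world axes, zero at the start; "ft_torque": the same for the moment, N m; "gripper_width": opening from 0.0 (shut) to 1.0 (fully open).
Only numpy, scipy, OpenCV 4.12 (cv2) and the standard library are available. Lean on these libraries where they do the work, as an engineer would, in place of code of your own. Each camera call takes 0.05 s, during which the arm holds its last target. There are 200 camera calls.

### The job

Register the wooden print screen for printing: push it along the bench with the fingers until a long side sits flush against the rear bar of the aluminium corner guide and its left end sits flush against the side bar. Push only on the frame's outer sides: do not grip or lift it, and do not reach over it low down or into it, because the mesh is delicate. Leave the jars, bottles, vials and other things round it where they stand.

Things in the scene. Friction and masses are not known exactly. Their poses are not given: they have to be found in the camera images.
- corner_guide: fixed L of two aluminium bars, 24 mm wide, 16 mm high (screws on top to 23 mm). Origin: the L's inner corner at bench height. Its x points away from the robot and y to the robot's left, turned up to 0.12 rad. Rear bar's stop face: plane x = 0, y from 0 to -260 mm. Side bar's stop face: plane y = 0, x from 0 to -150 mm. The print frame belongs inside, at negative x and y.
- print_frame: rectangular wooden frame with mesh at its underside: 219 mm along its x, 165 along y, 30 high, bars 26 wide; 0.2 to 0.45 kg, slides with a few N, squaring it on a bar takes up to 20 N. Origin: centre of underside. Starts inside the L, clear of both bars, turned up to 0.2 rad. Home: x along the guide's y, centre 83 mm in front of the rear bar's face, 110 mm right of the side bar's face.
- ink_teal: bystander, loose: squat screw-lid ink pot, 56 mm across, 51 mm tall, standing to the right of the work. Origin: centre of its underside
- vial_violet: bystander, loose: small capped glass vial, 29 mm across, 57 mm tall, standing to the right of the work. Origin: centre of its underside
- dropper_bottle: bystander, loose: small bottle, 35 mm across, 76 mm tall, standing to the left of the work. Origin: centre of its underside
- mortar: bystander, loose: eight-sided stone mortar, 81 mm across, 30 mm tall, standing at the right front. Origin: centre of its underside
- vial_stray: bystander, loose: small capped glass vial, 26 mm across, 56 mm tall, standing to the left of the work. Origin: centre of its underside
- resin_jar: bystander, loose: large screw-lid jar, 94 mm across, 102 mm tall, standing at the left front of the work. Origin: centre of its underside

How it is judged (in metres and radians):
At the end, for the whole second after the job is handed in: The print frame lies flat and still on the bench inside the guide: a long side against the rear bar and an end against the side bar (gap at the middle of each at most about 4 mm), square to the guide within 0.025 rad (x of print_frame in the frame of corner_guide between -0.087 and -0.078 m and y of print_frame in the frame of corner_guide between -0.114 and -0.104 m and angle between the x axis of print_frame and the y axis of corner_guide, either way round below 0.025 rad and angle between print_frame's own z axis and vertical below 0.02 rad and height (world z) of print_frame below 0.004 m and linear speed of print_frame below 0.01 m/s); the robot touches nothing.
It fails at once if the print frame is lifted or tipped off the bench (height (world z) of print_frame above 0.01 m or angle between print_frame's own z axis and vertical above 0.08 rad).
It fails at once if the gripper reaches low over the frame or into it (pinching a bar, pressing on it from above or touching the mesh) instead of pushing on its outer sides (x of the grasp point in the frame of print_frame between -0.099 and 0.099 m and y of the grasp point in the frame of print_frame between -0.072 and 0.072 m and z of the grasp point in the frame of print_frame below 0.055 m).
It fails at once if a bystander is shifted by more than 15 mm or tipped (distance of any of ink_teal, vial_violet, dropper_bottle, mortar, vial_stray, resin_jar from where it was at the start of the episode above 0.015 m or angle between any of ink_teal, vial_violet, dropper_bottle, mortar, vial_stray, resin_jar's own z axis and vertical above 0.25 rad).
It also fails if it takes over 72 s, if anything falls off the work surface, if the arm or the gripper's body presses on something with over 40 N, if the wrist force passes 120 N, or if a joint passes its speed limit or range.

## Working session

There is one attempt and no reset: what is moved stays moved. The work goes in short steps, Python scripts to look and compute and a tool call to move; the robot and the scene stay as the last step left them, time stands still between calls to the robot, and variables do not carry over. Pictures are saved under pics/ and viewed, about 8 in all and at most 12, crops included, and the job is handed in when it is done.

Besides the shell and the picture viewer there is one more tool, called as name(argument=value, ...) on one line, values as JSON. servo_tool: Moves the arm, as the interface text tells. Its arguments: {"type":"object","properties":{"rows":{"type":"array"},"newtons":{"type":"number"}},"required":["rows"]}

```bash
mkdir -p pics
python3 - <<'E'
from rig import *
import cv2, numpy as np
for n in("top","side"):
    c=get_calibration(n); print(n,c)
    cv2.imwrite(f"pics/{n}0.png",cv2.resize(get_image(n)[:,:,::-1],(800,600),interpolation=cv2.INTER_CUBIC))
s=state();print({k:np.round(s[k],3).tolist() for k in("t","ee_pos","orientation","force","gripper_width")})
E
```

```text
top {'fov_y': 52.76721094626351, 'cx': 281.6100530565395, 'cy': 210.51779685543883, 'D': array([-0.09393752,  0.        ,  0.        ,  0.        ,  0.        ]), 'position': array([ 418.98927311,   11.04053786, 1129.96958184]), 'orientation': array([[ 0.02593335, -0.99305953,  0.11471801],
       [-0.99966309, -0.02563796,  0.00404992],
       [-0.00108068, -0.11478439, -0.99338984]])}
side {'fov_y': 52.78895345192472, 'cx': 281.13785130669214, 'cy': 211.21190500072134, 'D': array([-0.13054493,  0.        ,  0.        ,  0.        ,  0.        ]), 'position': array([ 243.0929616 , -993.26383532,  752.94443064]), 'orientation': array([[ 0.95911277, -0.16380008,  0.23080777],
       [-0.28300425, -0.54536678,  0.78897634],
       [-0.0033595 , -0.82203687, -0.56942436]])}
{'t': 0.1, 'ee_pos': [250.535, 599.44, 403.763], 'orientation': [[0.386, -0.001, -0.923], [0.923, -0.002, 0.386], [-0.002, -1.0, 0.0]], 'force': [-0.447, 0.181, 0.547], 'gripper_width': 1.0}
```

View pics/top0.png

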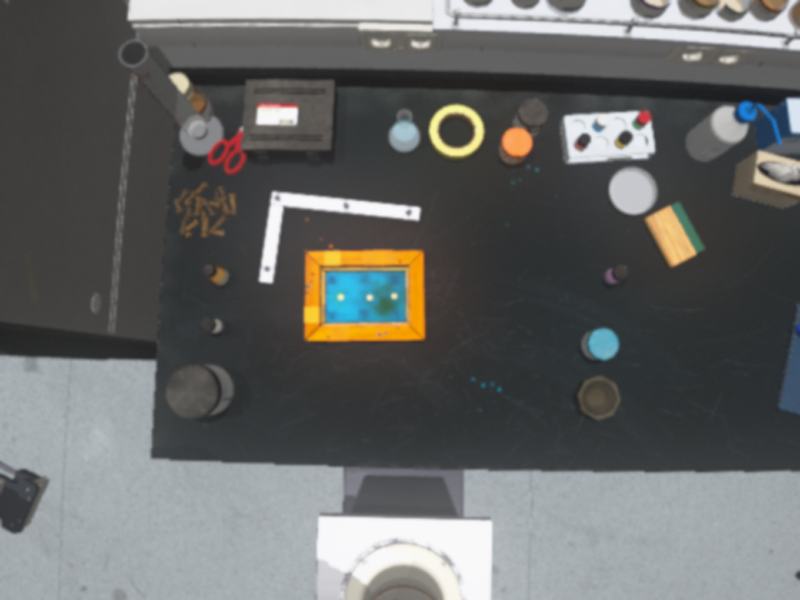

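View pics/side0.png

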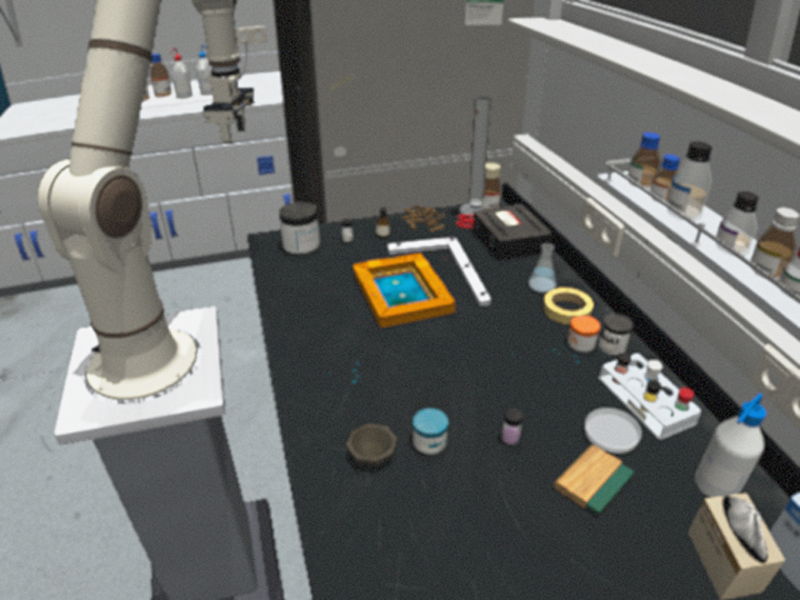

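The top view shows the frame with corners near (306,252), (424,251), (425,341) and (304,341). The guide's inner corner is near (281,206), and the pushing side is clear. I'll enlarge this area to read it more exactly.

```bash
cat > h.py <<'E'
from rig import *
import cv2, numpy as np
def cam(n):
    c=get_calibration(n); f=210/np.tan(np.radians(c["fov_y"]/2))
    return c,np.array([[f,0,c["cx"]],[0,f,c["cy"]],[0,0,1.]])
def ray(n,px,z):
    c,K=cam(n); u=cv2.undistortPoints(np.array(px,float).reshape(-1,1,2),K,c["D"]).reshape(-1,2)
    d=np.c_[u,np.ones(len(u))]@np.array(c["orientation"]).T; p=np.array(c["position"])
    return (p+d*((z-p[2])/d[:,2])[:,None])[:,:2]
def crop(n,x0,y0,w,h,s,name):
    cv2.imwrite(name,cv2.resize(get_image(n)[y0:y0+h,x0:x0+w,::-1],(w*s,h*s),interpolation=cv2.INTER_CUBIC))
E
python3 -c "
from h import *
crop('top',170,125,140,120,5,'pics/c1.png')"
```

```text
(no output)
```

View pics/c1.png

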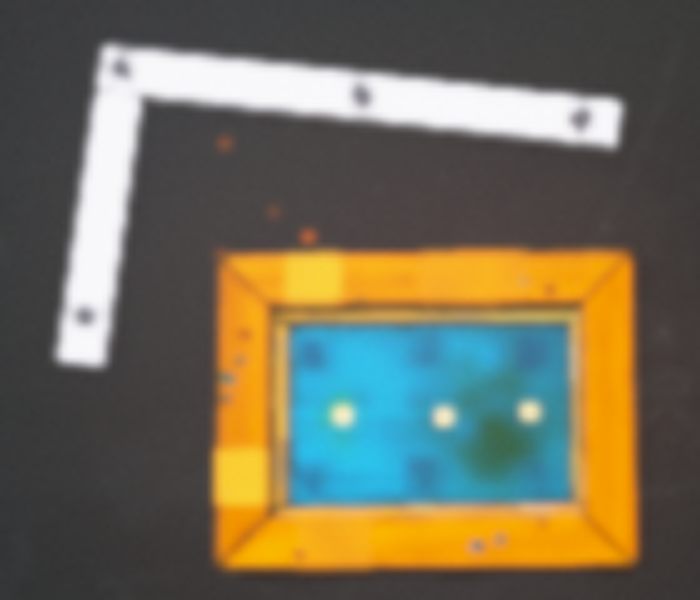

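The crop shows the guide's inner corner at (142,98), the rear bar's end at (620,147) and the side bar's end at (106,367). The frame's corners are at (219,252), (633,250), (636,570) and (216,570).

```bash
cat >> h.py <<'E'
def full(p,x0=170,y0=125,s=5): return (np.array(p,float)+.5)/s-.5+[x0,y0]
def report(G,F,n="top",x0=170,y0=125,s=5):
    # G: inner corner, rear end, side end; F: TL TR BR BL
    g=ray(n,full(G,x0,y0,s),16); f=ray(n,full(F,x0,y0,s),30)
    a1=g[0]-g[1]; a2=g[0]-g[2]   # guide +y , guide +x
    th=np.array([np.arctan2(-a1[0],a1[1]),np.arctan2(a2[1],a2[0])]); 
    t=(th[0]*260+th[1]*150)/410; R=np.array([[np.cos(t),-np.sin(t)],[np.sin(t),np.cos(t)]])
    fx=(f[0]-f[1])+(f[3]-f[2]); fa=np.arctan2(-fx[0],fx[1])
    c=f.mean(0)
    print("guide",g.round(1).tolist(),"len",np.linalg.norm(a1),np.linalg.norm(a2),"th",th,t)
    print("frame",f.round(1).tolist(),"c",c.round(1),"ang",fa, "sides",[np.linalg.norm(f[i]-f[i-1]).round(1) for i in range(4)])
    print("frame in guide",(R.T@(c-g[0])).round(1),"rel ang",fa-t)
    print("home centre world",(g[0]+R@[-83,-110]).round(1))
    return g,R,f
E
python3 -c "
from h import *
report([(142,98),(620,147),(106,367)],[(219,252),(633,250),(636,570),(216,570)])
z=25
o=np.array([(215,275),(213,325),(200,390),(597,398),(602,344),(617,274)])*.7
print(ray('top',o,50).round())
"
```

```text
guide [[723.0, 247.2], [701.7, -12.7], [575.0, 258.9]] len 260.81567381443824 148.4091754981845 th [-0.08142937 -0.07873171] -0.08044241898381281
frame [[636.1, 198.7], [642.6, -20.6], [473.6, -25.8], [467.8, 192.7]] c [555.   86.3] ang 0.028142496055124595 sides [np.float64(168.4), np.float64(219.3), np.float64(169.0), np.float64(218.6)]
frame in guide [-154.5 -173.9] rel ang 0.10858491503893741
home centre world [631.4 144.2]
[[ 582.  358.]
 [ 491.  356.]
 [ 373.  373.]
 [ 378. -337.]
 [ 475. -346.]
 [ 603. -376.]]
```

```bash
cat >> h.py <<'E'
from scipy.spatial.transform import Rotation as Ro
G0=np.array([723.0,247.2]); T=-0.0804
GR=np.array([[np.cos(T),-np.sin(T)],[np.sin(T),np.cos(T)]])
def plan(x,y,z,yaw,dx=0,dy=0):
    s=state(); R=np.array(s["orientation"]); tx=np.array([np.cos(yaw),np.sin(yaw),0]); ty=np.array([0,0,-1.])
    Rt=np.c_[tx,ty,np.cross(tx,ty)]
    p=np.array(s["ee_pos"]); d=R.T@(np.array([x,y,z])-p)/1000
    print("t",s["t"],"pos",p.round(1),"in guide",(GR.T@(p[:2]-G0)).round(1),"F",np.round(s["force"],1),"shift m",d.round(4),"turn",Ro.from_matrix(R.T@Rt).as_rotvec().round(4))
E
python3 -c "
from h import *
plan(437,96,404,np.pi/2+T)
"
```

```text
t 0.15 pos [250.5 599.5 403.9] in guide [-499.2  313.2] F [ 0.9 -0.3 -0.7] shift m [-0.3927  0.0005 -0.3661] turn [-3.000e-04 -3.153e-01 -1.500e-03]
```

servo_tool(rows=[{"dx": -0.035, "dz": -0.033, "wy": -0.04}, {"dx": -0.065, "dz": -0.061, "wy": -0.08}, {"dx": -0.095, "dz": -0.089, "wy": -0.12}, {"dx": -0.125, "dz": -0.117, "wy": -0.16}, {"dx": -0.15, "dz": -0.14, "wy": -0.2}, {"dx": -0.175, "dz": -0.163, "wy": -0.24}, {"dx": -0.2, "dz": -0.186, "wy": -0.28}, {"dx": -0.22, "dz": -0.205, "wy": -0.315}])

```text
$.rows[0]: bad value
```

```bash
python3 -c "
from h import *
plan(437,96,250,np.pi/2+T)
"
```

```text
t 0.15 pos [250.5 599.5 403.9] in guide [-499.2  313.2] F [ 0.9 -0.3 -0.7] shift m [-0.3925  0.1545 -0.3661] turn [-3.000e-04 -3.153e-01 -1.500e-03]
```

servo_tool(rows=[{"wx": 0, "wy": -0.04, "wz": 0, "dx": -0.03, "dy": 0, "dz": -0.028, "gripper": 0.0918}, {"wx": 0, "wy": -0.08, "wz": 0, "dx": -0.06, "dy": 0, "dz": -0.056, "gripper": 0.0918}, {"wx": 0, "wy": -0.12, "wz": 0, "dx": -0.09, "dy": 0, "dz": -0.084, "gripper": 0.0918}, {"wx": 0, "wy": -0.16, "wz": 0, "dx": -0.12, "dy": 0, "dz": -0.112, "gripper": 0.0918}, {"wx": 0, "wy": -0.2, "wz": 0, "dx": -0.145, "dy": 0, "dz": -0.135, "gripper": 0.0918}, {"wx": 0, "wy": -0.24, "wz": 0, "dx": -0.17, "dy": 0, "dz": -0.158, "gripper": 0.0918}, {"wx": 0, "wy": -0.28, "wz": 0, "dx": -0.195, "dy": 0, "dz": -0.181, "gripper": 0.0918}, {"wx": 0, "wy": -0.315, "wz": 0, "dx": -0.22, "dy": 0, "dz": -0.205, "gripper": 0.0918}])

```text
t: 0.82
ee_pos: [355.0, 316.0, 404.6]
orientation: [[0.079, -0.0, -0.997], [0.997, -0.0, 0.079], [-0.0, -1.0, 0.0]]
force: [0.7, 0.1, -1.0]
gripper_width: 0.995
```

```bash
python3 -c "
from h import *
plan(437,96,300,np.pi/2+T)
"
```

```text
t 0.8167 pos [355.  316.  404.6] in guide [-372.3   39. ] F [ 0.7  0.1 -1. ] shift m [-0.2129  0.1046 -0.099 ] turn [-0.0001  0.0017 -0.0001]
```

servo_tool(rows=[{"wx": 0, "wy": 0, "wz": 0, "dx": -0.03, "dy": 0.014, "dz": -0.014, "gripper": 0.0918}, {"wx": 0, "wy": 0, "wz": 0, "dx": -0.06, "dy": 0.03, "dz": -0.028, "gripper": 0.0918}, {"wx": 0, "wy": 0, "wz": 0, "dx": -0.09, "dy": 0.045, "dz": -0.042, "gripper": 0.0918}, {"wx": 0, "wy": 0, "wz": 0, "dx": -0.12, "dy": 0.06, "dz": -0.056, "gripper": 0.0918}, {"wx": 0, "wy": 0, "wz": 0, "dx": -0.15, "dy": 0.075, "dz": -0.07, "gripper": 0.0918}, {"wx": 0, "wy": 0, "wz": 0, "dx": -0.18, "dy": 0.09, "dz": -0.085, "gripper": 0.0918}, {"wx": 0, "wy": 0, "wz": 0, "dx": -0.213, "dy": 0.105, "dz": -0.099, "gripper": 0.0918}, {"wx": 0, "wy": 0, "wz": 0, "dx": -0.213, "dy": 0.105, "dz": -0.099, "gripper": 0.0918}])

```text
t: 1.48
ee_pos: [436.9, 90.4, 297.2]
orientation: [[0.09, -0.004, -0.996], [0.996, -0.004, 0.09], [-0.004, -1.0, 0.004]]
force: [-0.9, -0.1, 0.7]
gripper_width: 0.998
```

```bash
python3 -c "
from h import *
plan(437,96,190,np.pi/2+T)
"
```

```text
t 1.4833 pos [436.9  90.4 297.2] in guide [-272.6 -179.2] F [-0.9 -0.1  0.7] shift m [6.000e-03 1.071e-01 1.000e-04] turn [-0.0035 -0.0093 -0.0043]
```

servo_tool(rows=[{"wx": 0, "wy": 0, "wz": 0, "dx": 0, "dy": 0.02, "dz": 0, "gripper": 0.0918}, {"wx": 0, "wy": 0, "wz": 0, "dx": 0, "dy": 0.04, "dz": 0, "gripper": 0.0918}, {"wx": 0, "wy": 0, "wz": 0, "dx": 0, "dy": 0.06, "dz": 0, "gripper": 0.0918}, {"wx": 0, "wy": 0, "wz": 0, "dx": 0, "dy": 0.08, "dz": 0, "gripper": 0.0918}, {"wx": 0, "wy": 0, "wz": 0, "dx": 0, "dy": 0.1, "dz": 0, "gripper": 0.0918}, {"wx": 0, "wy": 0, "wz": 0, "dx": 0, "dy": 0.11, "dz": 0, "gripper": 0.0918}, {"wx": 0, "wy": 0, "wz": 0, "dx": 0, "dy": 0.11, "dz": 0, "gripper": 0.0918}, {"wx": 0, "wy": 0, "wz": 0, "dx": 0, "dy": 0.11, "dz": 0, "gripper": 0.0918}])

```text
t: 2.15
ee_pos: [436.2, 97.6, 189.6]
orientation: [[0.08, -0.001, -0.997], [0.997, -0.0, 0.08], [-0.0, -1.0, 0.001]]
force: [0.8, 0.3, 0.4]
gripper_width: 0.999
```

```bash
python3 -c "
from h import *
plan(437,96,190,np.pi/2+T)
crop('top',170,125,140,160,4,'pics/c2.png')
"
```

```text
t 2.15 pos [436.2  97.6 189.6] in guide [-273.8 -172.1] F [0.8 0.3 0.4] shift m [-0.0016 -0.0004 -0.0009] turn [-0.0012 -0.0001 -0.0003]
```

View pics/c2.png

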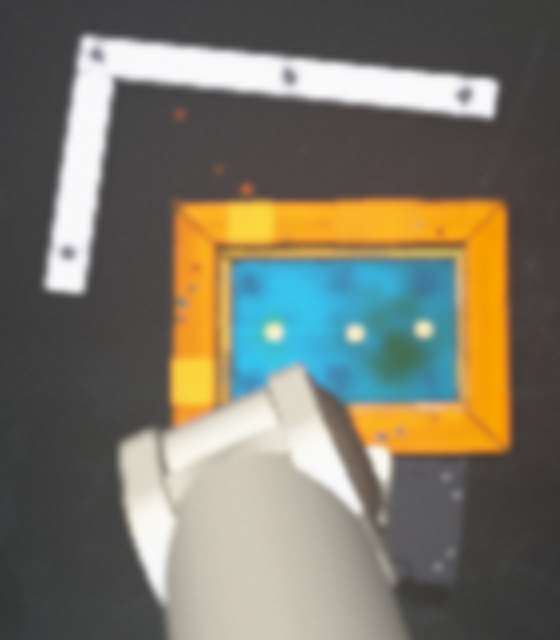

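servo_tool(rows=[{"wx": 0, "wy": 0, "wz": 0, "dx": 0, "dy": 0, "dz": -0.005, "gripper": 0.0918}, {"wx": 0, "wy": 0, "wz": 0, "dx": 0, "dy": 0, "dz": -0.01, "gripper": 0.0918}, {"wx": 0, "wy": 0, "wz": 0, "dx": 0, "dy": 0, "dz": -0.015, "gripper": 0.0918}, {"wx": 0, "wy": 0, "wz": 0, "dx": 0, "dy": 0, "dz": -0.02, "gripper": 0.0918}, {"wx": 0, "wy": 0, "wz": 0, "dx": 0, "dy": 0, "dz": -0.025, "gripper": 0.0918}, {"wx": 0, "wy": 0, "wz": 0, "dx": 0, "dy": 0, "dz": -0.03, "gripper": 0.0918}, {"wx": 0, "wy": 0, "wz": 0, "dx": 0, "dy": 0, "dz": -0.035, "gripper": 0.0918}, {"wx": 0, "wy": 0, "wz": 0, "dx": 0, "dy": 0, "dz": -0.04, "gripper": 0.0918}])

```text
t: 2.87
ee_pos: [476.6, 94.3, 189.6]
orientation: [[0.08, -0.0, -0.997], [0.997, 0.0, 0.08], [0.0, -1.0, 0.0]]
force: [-2.4, 0.9, 1.0]
gripper_width: 1.001
```

servo_tool(rows=[{"wx": 0, "wy": 0, "wz": 0, "dx": 0, "dy": 0, "dz": -0.005, "gripper": 0.0918}, {"wx": 0, "wy": 0, "wz": 0, "dx": 0, "dy": 0, "dz": -0.01, "gripper": 0.0918}, {"wx": 0, "wy": 0, "wz": 0, "dx": 0, "dy": 0, "dz": -0.015, "gripper": 0.0918}, {"wx": 0, "wy": 0, "wz": 0, "dx": 0, "dy": 0, "dz": -0.02, "gripper": 0.0918}, {"wx": 0, "wy": 0, "wz": 0, "dx": 0, "dy": 0, "dz": -0.025, "gripper": 0.0918}, {"wx": 0, "wy": 0, "wz": 0, "dx": 0, "dy": 0, "dz": -0.03, "gripper": 0.0918}, {"wx": 0, "wy": 0, "wz": 0, "dx": 0, "dy": 0, "dz": -0.035, "gripper": 0.0918}, {"wx": 0, "wy": 0, "wz": 0, "dx": 0, "dy": 0, "dz": -0.04, "gripper": 0.0918}])

```text
t: 3.53
ee_pos: [516.7, 90.8, 189.6]
orientation: [[0.081, 0.0, -0.997], [0.997, -0.0, 0.081], [-0.0, -1.0, -0.0]]
force: [-0.8, -0.3, -0.4]
gripper_width: 0.998
```

```bash
python3 -c "
from h import *
plan(437,96,190,np.pi/2+T)
crop('side',230,150,140,100,5,'pics/s3.png')
"
```

```text
t 3.5333 pos [516.7  90.8 189.6] in guide [-193.  -172.5] F [-0.8 -0.3 -0.4] shift m [-0.0013 -0.0004  0.0799] turn [ 0.0002 -0.0006 -0.    ]
```

View pics/s3.png

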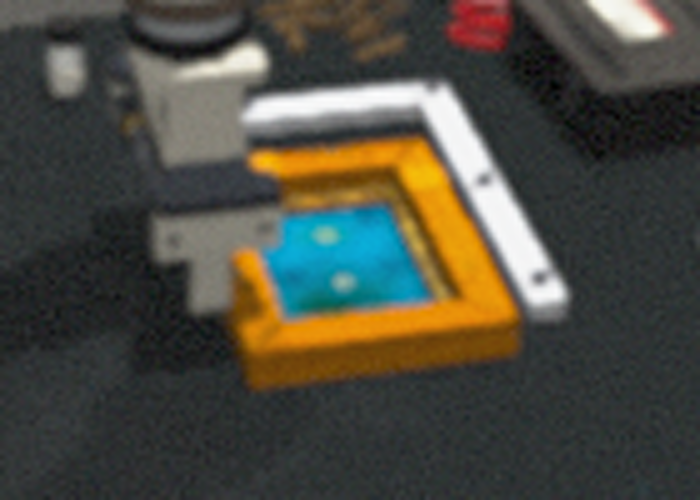

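The side view shows the fingers behind the front bar. The frame looks aligned with the rear bar, about 10–20 mm short of it.

servo_tool(rows=[{"wx": 0, "wy": 0, "wz": 0, "dx": 0, "dy": 0, "dz": -0.003, "gripper": 0.0918}, {"wx": 0, "wy": 0, "wz": 0, "dx": 0, "dy": 0, "dz": -0.006, "gripper": 0.0918}, {"wx": 0, "wy": 0, "wz": 0, "dx": 0, "dy": 0, "dz": -0.008, "gripper": 0.0918}, {"wx": 0, "wy": 0, "wz": 0, "dx": 0, "dy": 0, "dz": -0.01, "gripper": 0.0918}, {"wx": 0, "wy": 0, "wz": 0, "dx": 0, "dy": 0, "dz": -0.012, "gripper": 0.0918}, {"wx": 0, "wy": 0, "wz": 0, "dx": 0, "dy": 0, "dz": -0.014, "gripper": 0.0918}, {"wx": 0, "wy": 0, "wz": 0, "dx": 0, "dy": 0, "dz": -0.015, "gripper": 0.0918}, {"wx": 0, "wy": 0, "wz": 0, "dx": 0, "dy": 0, "dz": -0.016, "gripper": 0.0918}])

```text
t: 4.25
ee_pos: [532.1, 89.7, 189.7]
orientation: [[0.081, -0.0, -0.997], [0.997, 0.0, 0.081], [-0.0, -1.0, 0.0]]
force: [-1.8, -0.3, 1.4]
gripper_width: 1.002
```

servo_tool(rows=[{"wx": 0, "wy": 0, "wz": 0, "dx": 0, "dy": 0, "dz": -0.001, "gripper": 0.0918}, {"wx": 0, "wy": 0, "wz": 0, "dx": 0, "dy": 0, "dz": -0.001, "gripper": 0.0918}, {"wx": 0, "wy": 0, "wz": 0, "dx": 0, "dy": 0, "dz": -0.002, "gripper": 0.0918}, {"wx": 0, "wy": 0, "wz": 0, "dx": 0, "dy": 0, "dz": -0.002, "gripper": 0.0918}])

```text
t: 4.58
ee_pos: [534.2, 89.5, 189.7]
orientation: [[0.081, 0.0, -0.997], [0.997, 0.0, 0.081], [0.0, -1.0, -0.0]]
force: [-2.5, -0.1, -0.2]
gripper_width: 1.0
```

servo_tool(rows=[{"wx": 0, "wy": 0, "wz": 0, "dx": 0, "dy": 0, "dz": -0.001, "gripper": 0.0918}, {"wx": 0, "wy": 0, "wz": 0, "dx": 0, "dy": 0, "dz": -0.0015, "gripper": 0.0918}, {"wx": 0, "wy": 0, "wz": 0, "dx": 0, "dy": 0, "dz": -0.002, "gripper": 0.0918}, {"wx": 0, "wy": 0, "wz": 0, "dx": 0, "dy": 0, "dz": -0.002, "gripper": 0.0918}])

```text
t: 4.92
ee_pos: [535.4, 89.5, 189.6]
orientation: [[0.081, -0.002, -0.997], [0.997, -0.0, 0.081], [-0.0, -1.0, 0.002]]
force: [-4.8, 1.6, 3.7]
gripper_width: 0.999
```

servo_tool(rows=[{"wx": 0, "wy": 0, "wz": 0, "dx": 0, "dy": 0, "dz": -0.001, "gripper": 0.0918}, {"wx": 0, "wy": 0, "wz": 0, "dx": 0, "dy": 0, "dz": -0.001, "gripper": 0.0918}])

```text
t: 5.08
ee_pos: [535.7, 89.5, 189.4]
orientation: [[0.081, -0.004, -0.997], [0.997, -0.0, 0.081], [-0.001, -1.0, 0.004]]
force: [-7.2, 0.8, 5.6]
gripper_width: 1.004
```

servo_tool(rows=[{"wx": 0, "wy": 0, "wz": 0, "dx": 0, "dy": 0, "dz": -0.001, "gripper": 0.0918}, {"wx": 0, "wy": 0, "wz": 0, "dx": 0, "dy": 0, "dz": -0.002, "gripper": 0.0918}, {"wx": 0, "wy": 0, "wz": 0, "dx": 0, "dy": 0, "dz": -0.002, "gripper": 0.0918}])

```text
t: 5.33
ee_pos: [536.4, 89.6, 189.1]
orientation: [[0.08, -0.007, -0.997], [0.997, -0.001, 0.08], [-0.001, -1.0, 0.007]]
force: [-11.1, 1.0, 8.7]
gripper_width: 0.999
```

```bash
python3 -c "
from h import *
plan(437,96,190,np.pi/2+T)
crop('side',230,150,140,100,5,'pics/s4.png')
"
```

```text
t 5.3333 pos [536.4  89.6 189.1] in guide [-173.4 -172.1] F [-11.1   1.    8.7] shift m [-0.0016 -0.0002  0.0996] turn [-0.0071 -0.0001 -0.0014]
```

View pics/s4.png

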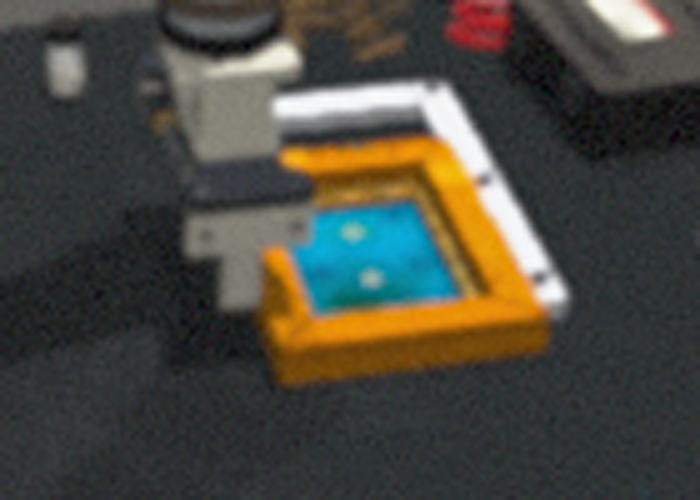

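The frame's rear side now looks flush on the rear bar. I'll back off, lift, and go round to the right end.

servo_tool(rows=[{"wx": 0, "wy": 0, "wz": 0, "dx": 0, "dy": 0, "dz": 0.01, "gripper": 0.0918}, {"wx": 0, "wy": 0, "wz": 0, "dx": 0, "dy": 0, "dz": 0.025, "gripper": 0.0918}, {"wx": 0, "wy": 0, "wz": 0, "dx": 0, "dy": 0, "dz": 0.04, "gripper": 0.0918}, {"wx": 0, "wy": 0, "wz": 0, "dx": 0, "dy": -0.02, "dz": 0.04, "gripper": 0.0918}, {"wx": 0, "wy": 0, "wz": 0, "dx": 0, "dy": -0.045, "dz": 0.04, "gripper": 0.0918}, {"wx": 0, "wy": 0, "wz": 0, "dx": 0, "dy": -0.075, "dz": 0.04, "gripper": 0.0918}, {"wx": 0, "wy": 0, "wz": 0, "dx": 0, "dy": -0.11, "dz": 0.04, "gripper": 0.0918}, {"wx": 0, "wy": 0, "wz": 0, "dx": 0, "dy": -0.11, "dz": 0.04, "gripper": 0.0918}])

```text
t: 6.05
ee_pos: [502.4, 93.0, 306.1]
orientation: [[0.081, 0.013, -0.997], [0.997, 0.002, 0.081], [0.003, -1.0, -0.013]]
force: [1.3, 0.6, 0.5]
gripper_width: 1.003
```

```bash
python3 -c "
from h import *
plan(618,-57,300,T)
print(np.round(state()['joint_pos'],1))
"
```

```text
t 6.05 pos [502.4  93.  306.1] in guide [-207.5 -171.4] F [1.3 0.6 0.5] shift m [-0.1402  0.0073 -0.1272] turn [0.0076 1.5704 0.0126]
[ -1.9  20.6 -13.8 114.2   6.9  45.2  65.7]
```

servo_tool(rows=[{"wx": 0, "wy": -0.12, "wz": 0, "dx": -0.018, "dy": 0, "dz": -0.005, "gripper": 0.0918}, {"wx": 0, "wy": -0.24, "wz": 0, "dx": -0.036, "dy": 0, "dz": -0.01, "gripper": 0.0918}, {"wx": 0, "wy": -0.36, "wz": 0, "dx": -0.054, "dy": 0, "dz": -0.02, "gripper": 0.0918}, {"wx": 0, "wy": -0.48, "wz": 0, "dx": -0.072, "dy": 0, "dz": -0.03, "gripper": 0.0918}, {"wx": 0, "wy": -0.6, "wz": 0, "dx": -0.09, "dy": 0, "dz": -0.045, "gripper": 0.0918}, {"wx": 0, "wy": -0.72, "wz": 0, "dx": -0.108, "dy": 0, "dz": -0.06, "gripper": 0.0918}, {"wx": 0, "wy": -0.84, "wz": 0, "dx": -0.126, "dy": 0, "dz": -0.08, "gripper": 0.0918}, {"wx": 0, "wy": -0.96, "wz": 0, "dx": -0.14, "dy": 0, "dz": -0.1, "gripper": 0.0918}])

```text
t: 6.72
ee_pos: [588.6, -57.6, 299.9]
orientation: [[-0.773, 0.003, -0.634], [0.634, -0.001, -0.773], [-0.003, -1.0, -0.001]]
force: [1.0, -0.1, -0.3]
gripper_width: 0.999
```

```bash
python3 -c "
from h import *
plan(618,-57,300,T+np.pi)
print(np.round(state()['joint_pos'],1))
"
```

```text
t 6.7167 pos [588.6 -57.6 299.9] in guide [-109.5 -314.6] F [ 1.  -0.1 -0.3] shift m [-0.0223 -0.     -0.0191] turn [-2.000e-04 -6.068e-01 -2.900e-03]
[ 19.9  29.4 -22.  102.7  13.9  50.4 132.2]
```

Joint 7 would run out of range turning this way, so I'll turn back the other way while the gripper is high and clear.

servo_tool(rows=[{"wx": 0, "wy": 0.12, "wz": 0, "dx": -0.003, "dy": 0, "dz": -0.002, "gripper": 0.0918}, {"wx": 0, "wy": 0.24, "wz": 0, "dx": -0.006, "dy": 0, "dz": -0.004, "gripper": 0.0918}, {"wx": 0, "wy": 0.36, "wz": 0, "dx": -0.009, "dy": 0, "dz": -0.006, "gripper": 0.0918}, {"wx": 0, "wy": 0.48, "wz": 0, "dx": -0.012, "dy": 0, "dz": -0.01, "gripper": 0.0918}, {"wx": 0, "wy": 0.6, "wz": 0, "dx": -0.015, "dy": 0, "dz": -0.012, "gripper": 0.0918}, {"wx": 0, "wy": 0.72, "wz": 0, "dx": -0.018, "dy": 0, "dz": -0.014, "gripper": 0.0918}, {"wx": 0, "wy": 0.84, "wz": 0, "dx": -0.02, "dy": 0, "dz": -0.016, "gripper": 0.0918}, {"wx": 0, "wy": 0.96, "wz": 0, "dx": -0.022, "dy": 0, "dz": -0.019, "gripper": 0.0918}])

```text
t: 7.38
ee_pos: [617.3, -55.3, 299.8]
orientation: [[0.087, 0.003, -0.996], [0.996, -0.001, 0.087], [-0.001, -1.0, -0.003]]
force: [-0.4, -0.3, 0.7]
gripper_width: 1.005
```

servo_tool(rows=[{"wx": 0, "wy": 0.12, "wz": 0, "dx": 0, "dy": 0, "dz": 0, "gripper": 0.0918}, {"wx": 0, "wy": 0.24, "wz": 0, "dx": 0, "dy": 0, "dz": 0, "gripper": 0.0918}, {"wx": 0, "wy": 0.36, "wz": 0, "dx": 0, "dy": 0, "dz": 0, "gripper": 0.0918}, {"wx": 0, "wy": 0.48, "wz": 0, "dx": 0, "dy": 0, "dz": 0, "gripper": 0.0918}, {"wx": 0, "wy": 0.6, "wz": 0, "dx": 0, "dy": 0, "dz": 0, "gripper": 0.0918}, {"wx": 0, "wy": 0.72, "wz": 0, "dx": 0, "dy": 0, "dz": 0, "gripper": 0.0918}, {"wx": 0, "wy": 0.84, "wz": 0, "dx": 0, "dy": 0, "dz": 0, "gripper": 0.0918}, {"wx": 0, "wy": 0.96, "wz": 0, "dx": 0, "dy": 0, "dz": 0, "gripper": 0.0918}])

```text
t: 8.05
ee_pos: [617.2, -54.9, 299.9]
orientation: [[0.866, 0.003, -0.5], [0.5, -0.001, 0.866], [0.002, -1.0, -0.002]]
force: [-0.0, -1.2, -0.3]
gripper_width: 1.006
```

```bash
python3 -c "
from h import *
plan(618,-57,300,T)
print(np.round(state()['joint_pos'],1))
"
```

```text
t 8.05 pos [617.2 -54.9 299.9] in guide [ -81.2 -309.7] F [-0.  -1.2 -0.3] shift m [-0.0003 -0.0001 -0.0022] turn [0.0014 0.6045 0.0025]
[-0.2 30.2  3.7 99.2 -2.3 50.5 34.5]
```

servo_tool(rows=[{"wx": 0, "wy": 0.12, "wz": 0, "dx": 0, "dy": 0.01, "dz": -0.002, "gripper": 0.0918}, {"wx": 0, "wy": 0.24, "wz": 0, "dx": 0, "dy": 0.02, "dz": -0.002, "gripper": 0.0918}, {"wx": 0, "wy": 0.36, "wz": 0, "dx": 0, "dy": 0.03, "dz": -0.002, "gripper": 0.0918}, {"wx": 0, "wy": 0.48, "wz": 0, "dx": 0, "dy": 0.035, "dz": -0.002, "gripper": 0.0918}, {"wx": 0, "wy": 0.57, "wz": 0, "dx": 0, "dy": 0.04, "dz": -0.002, "gripper": 0.0918}, {"wx": 0, "wy": 0.605, "wz": 0, "dx": 0, "dy": 0.045, "dz": -0.002, "gripper": 0.0918}, {"wx": 0, "wy": 0.605, "wz": 0, "dx": 0, "dy": 0.05, "dz": -0.002, "gripper": 0.0918}, {"wx": 0, "wy": 0.605, "wz": 0, "dx": 0, "dy": 0.05, "dz": -0.002, "gripper": 0.0918}])

```text
t: 8.72
ee_pos: [617.5, -56.3, 248.7]
orientation: [[0.997, -0.0, 0.073], [-0.073, -0.001, 0.997], [-0.0, -1.0, -0.001]]
force: [0.2, 0.0, -0.2]
gripper_width: 1.001
```

```bash
python3 -c "
from h import *
plan(618,-57,190,T)
crop('side',230,150,140,100,5,'pics/s5.png')
"
```

```text
t 8.7167 pos [617.5 -56.3 248.7] in guide [ -80.7 -311. ] F [ 0.2  0.  -0.2] shift m [ 0.0005  0.0587 -0.0006] turn [ 0.0007  0.0072 -0.0002]
```

View pics/s5.png

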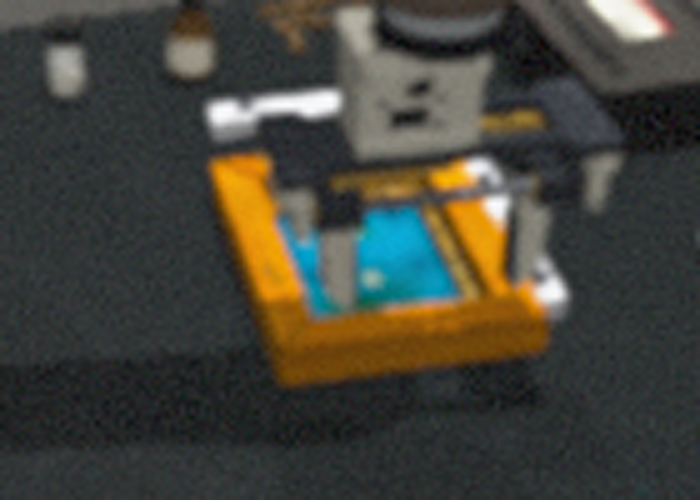

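```bash
python3 -c "
from h import *
for z,pts in ((0,[(285,385),(548,353)]),(30,[(283,342),(548,308),(213,165)])):
  f=ray('side',full(pts,230,150,5),z); print(f.round(1),((f-G0)@GR).round(1))
f=ray('side',full([(342,305),(525,278)],230,150,5),70); print('tips',((f-G0)@GR).round(1))
"
```

```text
[[541.1 -31.6]
 [703.6 -46.7]] [[-158.9 -292.5]
 [   4.3 -294.5]]
[[540.5 -29.4]
 [703.3 -41.7]
 [555.  177.4]] [[-159.7 -290.3]
 [   3.5 -289.6]
 [-161.9  -83.1]]
tips [[-131.3 -316.6]
 [ -21.  -312.1]]
```

The side view puts the frame's end near guide y = -290 and the fingertips near -313. I'll move back 8 mm more, then lower.

servo_tool(rows=[{"wx": 0, "wy": 0.003, "wz": 0, "dx": 0, "dy": 0.0, "dz": -0.008, "gripper": 0.0918}, {"wx": 0, "wy": 0.006, "wz": 0, "dx": 0, "dy": 0.005, "dz": -0.008, "gripper": 0.0918}, {"wx": 0, "wy": 0.006, "wz": 0, "dx": 0, "dy": 0.02, "dz": -0.008, "gripper": 0.0918}, {"wx": 0, "wy": 0.006, "wz": 0, "dx": 0, "dy": 0.035, "dz": -0.008, "gripper": 0.0918}, {"wx": 0, "wy": 0.006, "wz": 0, "dx": 0, "dy": 0.05, "dz": -0.008, "gripper": 0.0918}, {"wx": 0, "wy": 0.006, "wz": 0, "dx": 0, "dy": 0.059, "dz": -0.008, "gripper": 0.0918}, {"wx": 0, "wy": 0.006, "wz": 0, "dx": 0, "dy": 0.059, "dz": -0.008, "gripper": 0.0918}, {"wx": 0, "wy": 0.006, "wz": 0, "dx": 0, "dy": 0.059, "dz": -0.008, "gripper": 0.0918}])

```text
t: 9.43
ee_pos: [616.9, -64.8, 190.4]
orientation: [[0.997, -0.001, 0.081], [-0.081, -0.0, 0.997], [-0.001, -1.0, -0.0]]
force: [0.2, 0.7, 0.9]
gripper_width: 0.999
```

```bash
python3 -c "
from h import *
plan(618,-57,190,T)
"
```

```text
t 9.4333 pos [616.9 -64.8 190.4] in guide [ -80.7 -319.5] F [0.2 0.7 0.9] shift m [0.0005 0.0004 0.0078] turn [ 0.0002 -0.001  -0.0008]
```

servo_tool(rows=[{"wx": 0, "wy": 0, "wz": 0, "dx": 0, "dy": 0, "dz": 0.005, "gripper": 0.0918}, {"wx": 0, "wy": 0, "wz": 0, "dx": 0, "dy": 0, "dz": 0.01, "gripper": 0.0918}, {"wx": 0, "wy": 0, "wz": 0, "dx": 0, "dy": 0, "dz": 0.015, "gripper": 0.0918}, {"wx": 0, "wy": 0, "wz": 0, "dx": 0, "dy": 0, "dz": 0.02, "gripper": 0.0918}, {"wx": 0, "wy": 0, "wz": 0, "dx": 0, "dy": 0, "dz": 0.025, "gripper": 0.0918}, {"wx": 0, "wy": 0, "wz": 0, "dx": 0, "dy": 0, "dz": 0.03, "gripper": 0.0918}, {"wx": 0, "wy": 0, "wz": 0, "dx": 0, "dy": 0, "dz": 0.035, "gripper": 0.0918}, {"wx": 0, "wy": 0, "wz": 0, "dx": 0, "dy": 0, "dz": 0.04, "gripper": 0.0918}])

```text
t: 10.1
ee_pos: [620.4, -24.2, 190.9]
orientation: [[0.997, 0.0, 0.081], [-0.081, -0.0, 0.997], [0.0, -1.0, -0.0]]
force: [0.5, -2.4, 2.1]
gripper_width: 1.003
```

servo_tool(rows=[{"wx": 0, "wy": 0, "wz": 0, "dx": 0, "dy": 0, "dz": 0.005, "gripper": 0.0918}, {"wx": 0, "wy": 0, "wz": 0, "dx": 0, "dy": 0, "dz": 0.01, "gripper": 0.0918}, {"wx": 0, "wy": 0, "wz": 0, "dx": 0, "dy": 0, "dz": 0.015, "gripper": 0.0918}, {"wx": 0, "wy": 0, "wz": 0, "dx": 0, "dy": 0, "dz": 0.02, "gripper": 0.0918}, {"wx": 0, "wy": 0, "wz": 0, "dx": 0, "dy": 0, "dz": 0.025, "gripper": 0.0918}, {"wx": 0, "wy": 0, "wz": 0, "dx": 0, "dy": 0, "dz": 0.03, "gripper": 0.0918}, {"wx": 0, "wy": 0, "wz": 0, "dx": 0, "dy": 0, "dz": 0.034, "gripper": 0.0918}, {"wx": 0, "wy": 0, "wz": 0, "dx": 0, "dy": 0, "dz": 0.038, "gripper": 0.0918}])

```text
t: 10.77
ee_pos: [623.3, 14.0, 190.6]
orientation: [[0.997, -0.0, 0.081], [-0.081, 0.0, 0.997], [-0.0, -1.0, 0.0]]
force: [-0.4, -2.0, 1.3]
gripper_width: 1.0
```

```bash
python3 -c "
from h import *
plan(618,-57,190,T)
crop('side',230,150,140,100,5,'pics/s6.png')
"
```

```text
t 10.7667 pos [623.3  14.  190.6] in guide [ -80.6 -240.5] F [-0.4 -2.   1.3] shift m [ 0.0004  0.0006 -0.0712] turn [-0.0001 -0.0004 -0.0002]
```

View pics/s6.png

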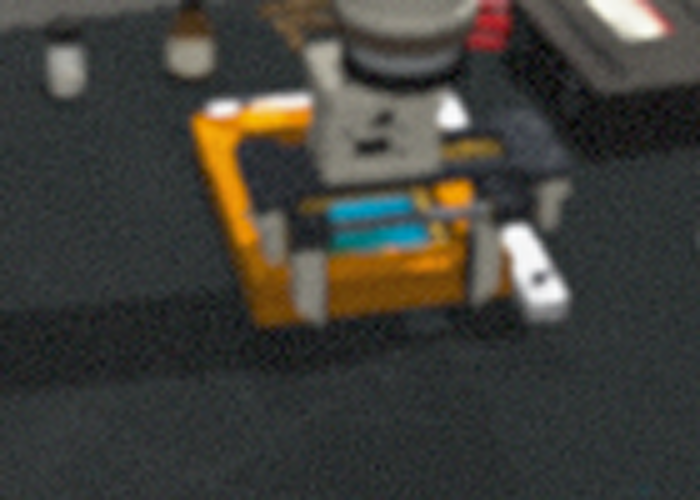

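The fingers are square on the end face and the frame is running along the rear bar, about 10 mm from the side bar. I'll cover the rest slowly.

servo_tool(rows=[{"wx": 0, "wy": 0, "wz": 0, "dx": 0, "dy": 0, "dz": 0.002, "gripper": 0.0918}, {"wx": 0, "wy": 0, "wz": 0, "dx": 0, "dy": 0, "dz": 0.004, "gripper": 0.0918}, {"wx": 0, "wy": 0, "wz": 0, "dx": 0, "dy": 0, "dz": 0.006, "gripper": 0.0918}, {"wx": 0, "wy": 0, "wz": 0, "dx": 0, "dy": 0, "dz": 0.007, "gripper": 0.0918}, {"wx": 0, "wy": 0, "wz": 0, "dx": 0, "dy": 0, "dz": 0.008, "gripper": 0.0918}, {"wx": 0, "wy": 0, "wz": 0, "dx": 0, "dy": 0, "dz": 0.009, "gripper": 0.0918}, {"wx": 0, "wy": 0, "wz": 0, "dx": 0, "dy": 0, "dz": 0.01, "gripper": 0.0918}, {"wx": 0, "wy": 0, "wz": 0, "dx": 0, "dy": 0, "dz": 0.01, "gripper": 0.0918}])

```text
t: 11.48
ee_pos: [624.1, 23.7, 190.6]
orientation: [[0.997, -0.0, 0.081], [-0.081, 0.0, 0.997], [-0.0, -1.0, 0.0]]
force: [-0.3, -0.6, -0.5]
gripper_width: 0.998
```

servo_tool(rows=[{"wx": 0, "wy": 0, "wz": 0, "dx": 0, "dy": 0, "dz": 0.001, "gripper": 0.0918}, {"wx": 0, "wy": 0, "wz": 0, "dx": 0, "dy": 0, "dz": 0.002, "gripper": 0.0918}, {"wx": 0, "wy": 0, "wz": 0, "dx": 0, "dy": 0, "dz": 0.002, "gripper": 0.0918}])

```text
t: 11.73
ee_pos: [624.3, 25.7, 190.6]
orientation: [[0.997, -0.0, 0.081], [-0.081, 0.0, 0.997], [-0.0, -1.0, 0.0]]
force: [0.2, -0.1, 0.5]
gripper_width: 1.001
```

servo_tool(rows=[{"wx": 0, "wy": 0, "wz": 0, "dx": 0, "dy": 0, "dz": 0.001, "gripper": 0.0918}, {"wx": 0, "wy": 0, "wz": 0, "dx": 0, "dy": 0, "dz": 0.001, "gripper": 0.0918}])

```text
t: 11.9
ee_pos: [624.3, 26.2, 190.6]
orientation: [[0.997, -0.0, 0.081], [-0.081, -0.0, 0.997], [-0.0, -1.0, -0.0]]
force: [-0.5, -2.1, -0.7]
gripper_width: 1.001
```

servo_tool(rows=[{"wx": 0, "wy": 0, "wz": 0, "dx": 0, "dy": 0, "dz": 0.001, "gripper": 0.0918}, {"wx": 0, "wy": 0, "wz": 0, "dx": 0, "dy": 0, "dz": 0.002, "gripper": 0.0918}, {"wx": 0, "wy": 0, "wz": 0, "dx": 0, "dy": 0, "dz": 0.002, "gripper": 0.0918}])

```text
t: 12.15
ee_pos: [624.3, 26.7, 190.6]
orientation: [[0.997, -0.001, 0.082], [-0.082, -0.002, 0.997], [-0.001, -1.0, -0.002]]
force: [-1.4, -5.6, 1.0]
gripper_width: 1.002
```

servo_tool(rows=[{"wx": 0, "wy": 0, "wz": 0, "dx": 0, "dy": 0, "dz": 0.001, "gripper": 0.0918}, {"wx": 0, "wy": 0, "wz": 0, "dx": 0, "dy": 0, "dz": 0.0015, "gripper": 0.0918}, {"wx": 0, "wy": 0, "wz": 0, "dx": 0, "dy": 0, "dz": 0.0015, "gripper": 0.0918}])

```text
t: 12.4
ee_pos: [624.2, 27.0, 190.6]
orientation: [[0.997, -0.001, 0.083], [-0.083, -0.003, 0.997], [-0.001, -1.0, -0.004]]
force: [-2.3, -8.1, 2.3]
gripper_width: 1.0
```

servo_tool(rows=[{"wx": 0, "wy": 0, "wz": 0, "dx": 0, "dy": 0, "dz": 0.001, "gripper": 0.0918}, {"wx": 0, "wy": 0, "wz": 0, "dx": 0, "dy": 0, "dz": 0.002, "gripper": 0.0918}, {"wx": 0, "wy": 0, "wz": 0, "dx": 0, "dy": 0, "dz": 0.003, "gripper": 0.0918}, {"wx": 0, "wy": 0, "wz": 0, "dx": 0, "dy": 0, "dz": 0.003, "gripper": 0.0918}])

```text
t: 12.73
ee_pos: [624.1, 27.7, 190.6]
orientation: [[0.996, -0.002, 0.084], [-0.084, -0.006, 0.996], [-0.002, -1.0, -0.006]]
force: [-4.0, -10.9, 2.5]
gripper_width: 1.0
```

servo_tool(rows=[{"wx": 0, "wy": 0, "wz": 0, "dx": 0, "dy": 0, "dz": -0.01, "gripper": 0.0918}, {"wx": 0, "wy": 0, "wz": 0, "dx": 0, "dy": 0, "dz": -0.03, "gripper": 0.0918}, {"wx": 0, "wy": 0, "wz": 0, "dx": 0, "dy": 0, "dz": -0.05, "gripper": 0.0918}, {"wx": 0, "wy": 0, "wz": 0, "dx": 0, "dy": -0.02, "dz": -0.07, "gripper": 0.0918}, {"wx": 0, "wy": 0, "wz": 0, "dx": 0, "dy": -0.05, "dz": -0.09, "gripper": 0.0918}, {"wx": 0, "wy": 0, "wz": 0, "dx": 0, "dy": -0.08, "dz": -0.11, "gripper": 0.0918}, {"wx": 0, "wy": 0, "wz": 0, "dx": 0, "dy": -0.11, "dz": -0.13, "gripper": 0.0918}, {"wx": 0, "wy": 0, "wz": 0, "dx": 0, "dy": -0.11, "dz": -0.15, "gripper": 0.0918}])

```text
t: 13.4
ee_pos: [615.6, -117.5, 307.6]
orientation: [[0.997, 0.011, 0.08], [-0.08, -0.0, 0.997], [0.011, -1.0, 0.001]]
force: [1.5, -1.0, -1.1]
gripper_width: 0.999
```

```bash
python3 -c "
from h import *
plan(450,150,300,T+np.pi/2)
crop('top',170,125,140,120,5,'pics/c7.png')
"
```

```text
t 13.4 pos [ 615.6 -117.5  307.6] in guide [ -77.8 -372.1] F [ 1.5 -1.  -1.1] shift m [-0.1866  0.0057  0.2533] turn [ 0.0083 -1.5707  0.0096]
```

View pics/c7.png

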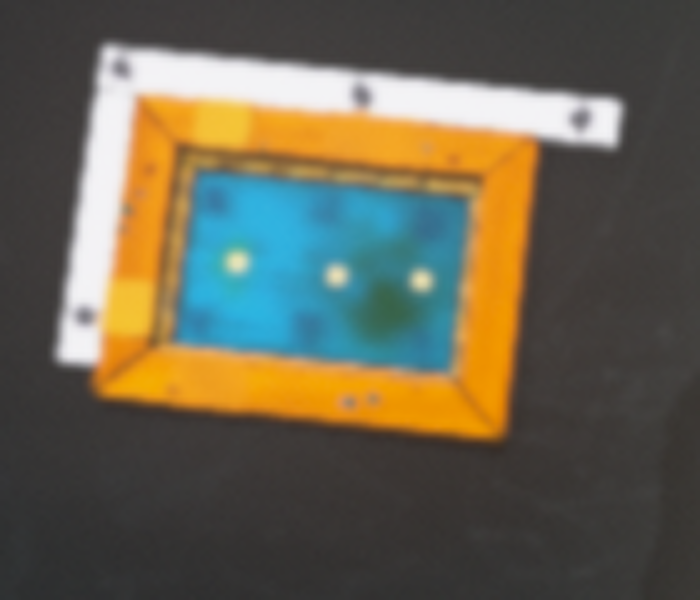

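Both sides look seated on the guide, with the frame's corners at (136,96), (538,137), (506,440) and (95,395) in the crop.

```bash
python3 -c "
from h import *
g,R,f=report([(142,98),(620,147),(106,367)],[(136,96),(538,137),(506,440),(95,395)])
print(((f-g[0])@R).round(1))
"
```

```text
guide [[723.0, 247.2], [701.7, -12.7], [575.0, 258.9]] len 260.81567381443824 148.4091754981845 th [-0.08142937 -0.07873171] -0.08044241898381281
frame [[720.2, 247.5], [702.5, 31.3], [539.8, 43.6], [558.0, 260.8]] c [630.1 145.8] ang -0.08258260484238371 sides [np.float64(162.7), np.float64(216.9), np.float64(163.2), np.float64(218.0)]
frame in guide [ -84.4 -108.5] rel ang -0.0021401858585708977
home centre world [631.4 144.2]
[[-2.800e+00  1.000e-01]
 [-3.000e+00 -2.168e+02]
 [-1.662e+02 -2.176e+02]
 [-1.655e+02  3.000e-01]]
```

The measured pose is x = -84.4, y = -108.5 and angle -0.002, all in tolerance. The rear gap could still be about 1–2 mm, so I'll give the front side one gentle final nudge.

servo_tool(rows=[{"wx": 0, "wy": -0.12, "wz": 0, "dx": -0.03, "dy": 0, "dz": 0, "gripper": 0.0918}, {"wx": 0, "wy": -0.24, "wz": 0, "dx": -0.06, "dy": 0, "dz": 0.01, "gripper": 0.0918}, {"wx": 0, "wy": -0.36, "wz": 0, "dx": -0.09, "dy": 0, "dz": 0.025, "gripper": 0.0918}, {"wx": 0, "wy": -0.48, "wz": 0, "dx": -0.11, "dy": 0, "dz": 0.05, "gripper": 0.0918}, {"wx": 0, "wy": -0.6, "wz": 0, "dx": -0.125, "dy": 0, "dz": 0.08, "gripper": 0.0918}, {"wx": 0, "wy": -0.72, "wz": 0, "dx": -0.125, "dy": 0, "dz": 0.11, "gripper": 0.0918}, {"wx": 0, "wy": -0.84, "wz": 0, "dx": -0.125, "dy": 0, "dz": 0.14, "gripper": 0.0918}, {"wx": 0, "wy": -0.96, "wz": 0, "dx": -0.125, "dy": 0, "dz": 0.165, "gripper": 0.0918}])

```text
t: 14.12
ee_pos: [501.0, 61.1, 300.8]
orientation: [[0.632, 0.0, -0.775], [0.775, 0.002, 0.632], [0.002, -1.0, 0.001]]
force: [0.4, -0.4, -1.1]
gripper_width: 0.997
```

```bash
python3 -c "
from h import *
plan(505,154,250,T+np.pi/2)
print(np.round(state()['joint_pos'],1))
"
```

```text
t 14.1167 pos [501.   61.1 300.8] in guide [-206.3 -203.4] F [ 0.4 -0.4 -1.1] shift m [0.0745 0.051  0.0556] turn [-4.000e-04 -6.034e-01  1.800e-03]
[ -8.   20.1  -2.3 115.3   1.   44.6  39.9]
```

servo_tool(rows=[{"wx": 0, "wy": -0.12, "wz": 0, "dx": 0.015, "dy": 0.005, "dz": 0.012, "gripper": 0.0918}, {"wx": 0, "wy": -0.24, "wz": 0, "dx": 0.03, "dy": 0.015, "dz": 0.024, "gripper": 0.0918}, {"wx": 0, "wy": -0.36, "wz": 0, "dx": 0.045, "dy": 0.025, "dz": 0.036, "gripper": 0.0918}, {"wx": 0, "wy": -0.48, "wz": 0, "dx": 0.06, "dy": 0.035, "dz": 0.046, "gripper": 0.0918}, {"wx": 0, "wy": -0.57, "wz": 0, "dx": 0.07, "dy": 0.045, "dz": 0.053, "gripper": 0.0918}, {"wx": 0, "wy": -0.603, "wz": 0, "dx": 0.075, "dy": 0.051, "dz": 0.056, "gripper": 0.0918}, {"wx": 0, "wy": -0.603, "wz": 0, "dx": 0.075, "dy": 0.051, "dz": 0.056, "gripper": 0.0918}, {"wx": 0, "wy": -0.603, "wz": 0, "dx": 0.075, "dy": 0.051, "dz": 0.056, "gripper": 0.0918}])

```text
t: 14.78
ee_pos: [506.0, 151.3, 249.3]
orientation: [[0.091, -0.001, -0.996], [0.996, -0.0, 0.091], [-0.0, -1.0, 0.001]]
force: [-1.1, -0.3, 0.4]
gripper_width: 1.002
```

```bash
python3 -c "
from h import *
plan(512,154,190,T+np.pi/2)
"
```

```text
t 14.7833 pos [506.  151.3 249.3] in guide [-208.6 -113. ] F [-1.1 -0.3  0.4] shift m [ 0.0033  0.0593 -0.0058] turn [-0.0013 -0.0103 -0.0003]
```

servo_tool(rows=[{"wx": 0, "wy": -0.005, "wz": 0, "dx": 0.001, "dy": 0.015, "dz": 0, "gripper": 0.0918}, {"wx": 0, "wy": -0.005, "wz": 0, "dx": 0.001, "dy": 0.03, "dz": 0, "gripper": 0.0918}, {"wx": 0, "wy": -0.005, "wz": 0, "dx": 0.001, "dy": 0.045, "dz": 0, "gripper": 0.0918}, {"wx": 0, "wy": -0.005, "wz": 0, "dx": 0.001, "dy": 0.058, "dz": 0, "gripper": 0.0918}, {"wx": 0, "wy": -0.005, "wz": 0, "dx": 0.001, "dy": 0.058, "dz": -0.005, "gripper": 0.0918}, {"wx": 0, "wy": -0.005, "wz": 0, "dx": 0.001, "dy": 0.058, "dz": -0.013, "gripper": 0.0918}, {"wx": 0, "wy": -0.005, "wz": 0, "dx": 0.001, "dy": 0.058, "dz": -0.02, "gripper": 0.0918}, {"wx": 0, "wy": -0.005, "wz": 0, "dx": 0.001, "dy": 0.058, "dz": -0.025, "gripper": 0.0918}])

```text
t: 15.45
ee_pos: [533.4, 149.7, 193.1]
orientation: [[0.085, 0.003, -0.996], [0.996, 0.001, 0.085], [0.001, -1.0, -0.003]]
force: [-0.0, 0.2, 0.4]
gripper_width: 0.998
```

```bash
python3 -c "
from h import *
plan(536,150,190,T+np.pi/2)
"
```

```text
t 15.45 pos [533.4 149.7 193.1] in guide [-181.1 -112.4] F [-0.   0.2  0.4] shift m [ 0.0005  0.0031 -0.0025] turn [ 0.0032 -0.0051  0.0008]
```

servo_tool(rows=[{"wx": 0, "wy": -0.003, "wz": 0, "dx": 0, "dy": 0.001, "dz": -0.001, "gripper": 0.0918}, {"wx": 0, "wy": -0.005, "wz": 0, "dx": 0, "dy": 0.001, "dz": -0.002, "gripper": 0.0918}, {"wx": 0, "wy": -0.005, "wz": 0, "dx": 0, "dy": 0.001, "dz": -0.003, "gripper": 0.0918}, {"wx": 0, "wy": -0.005, "wz": 0, "dx": 0, "dy": 0.001, "dz": -0.004, "gripper": 0.0918}, {"wx": 0, "wy": -0.005, "wz": 0, "dx": 0, "dy": 0.001, "dz": -0.005, "gripper": 0.0918}, {"wx": 0, "wy": -0.005, "wz": 0, "dx": 0, "dy": 0.001, "dz": -0.006, "gripper": 0.0918}, {"wx": 0, "wy": -0.005, "wz": 0, "dx": 0, "dy": 0.001, "dz": -0.007, "gripper": 0.0918}, {"wx": 0, "wy": -0.005, "wz": 0, "dx": 0, "dy": 0.001, "dz": -0.007, "gripper": 0.0918}])

```text
t: 16.12
ee_pos: [538.3, 149.6, 190.7]
orientation: [[0.079, -0.0, -0.997], [0.997, 0.0, 0.079], [0.0, -1.0, 0.0]]
force: [-0.1, 0.3, -0.7]
gripper_width: 1.004
```

servo_tool(rows=[{"wx": 0, "wy": 0, "wz": 0, "dx": 0, "dy": 0, "dz": -0.001, "gripper": 0.0918}, {"wx": 0, "wy": 0, "wz": 0, "dx": 0, "dy": 0, "dz": -0.0015, "gripper": 0.0918}, {"wx": 0, "wy": 0, "wz": 0, "dx": 0, "dy": 0, "dz": -0.0015, "gripper": 0.0918}])

```text
t: 16.37
ee_pos: [539.1, 149.4, 190.5]
orientation: [[0.079, -0.002, -0.997], [0.997, -0.0, 0.079], [-0.001, -1.0, 0.002]]
force: [-3.5, -0.1, 1.6]
gripper_width: 0.999
```

```bash
python3 -c "
from h import *
plan(536,150,190,T+np.pi/2)
"
```

```text
t 16.3667 pos [539.1 149.4 190.5] in guide [-175.5 -112.3] F [-3.5 -0.1  1.6] shift m [0.0004 0.0005 0.0031] turn [-0.0019  0.0015 -0.0006]
```

servo_tool(rows=[{"wx": 0, "wy": 0, "wz": 0, "dx": 0, "dy": 0, "dz": -0.001, "gripper": 0.0918}, {"wx": 0, "wy": 0, "wz": 0, "dx": 0, "dy": 0, "dz": -0.002, "gripper": 0.0918}, {"wx": 0, "wy": 0, "wz": 0, "dx": 0, "dy": 0, "dz": -0.003, "gripper": 0.0918}, {"wx": 0, "wy": 0, "wz": 0, "dx": 0, "dy": 0, "dz": -0.004, "gripper": 0.0918}, {"wx": 0, "wy": 0, "wz": 0, "dx": 0, "dy": 0, "dz": -0.004, "gripper": 0.0918}])

```text
t: 16.78
ee_pos: [541.2, 149.1, 190.1]
orientation: [[0.079, -0.007, -0.997], [0.997, -0.001, 0.079], [-0.002, -1.0, 0.007]]
force: [-10.6, 0.1, 6.1]
gripper_width: 1.002
```

servo_tool(rows=[{"wx": 0, "wy": 0, "wz": 0, "dx": 0, "dy": 0, "dz": 0.008, "gripper": 0.0918}, {"wx": 0, "wy": 0, "wz": 0, "dx": 0, "dy": 0, "dz": 0.02, "gripper": 0.0918}, {"wx": 0, "wy": 0, "wz": 0, "dx": 0, "dy": 0, "dz": 0.04, "gripper": 0.0918}, {"wx": 0, "wy": 0, "wz": 0, "dx": 0, "dy": -0.02, "dz": 0.045, "gripper": 0.0918}, {"wx": 0, "wy": 0, "wz": 0, "dx": 0, "dy": -0.05, "dz": 0.045, "gripper": 0.0918}, {"wx": 0, "wy": 0, "wz": 0, "dx": 0, "dy": -0.08, "dz": 0.045, "gripper": 0.0918}, {"wx": 0, "wy": 0, "wz": 0, "dx": 0, "dy": -0.11, "dz": 0.045, "gripper": 0.0918}, {"wx": 0, "wy": 0, "wz": 0, "dx": 0, "dy": -0.11, "dz": 0.045, "gripper": 0.0918}])

```text
t: 17.45
ee_pos: [501.8, 153.8, 306.8]
orientation: [[0.078, 0.012, -0.997], [0.997, 0.004, 0.078], [0.005, -1.0, -0.012]]
force: [0.7, 0.0, -0.6]
gripper_width: 1.002
```

servo_tool(rows=[{"wx": 0, "wy": 0, "wz": 0, "dx": -0.03, "dy": 0, "dz": 0, "gripper": 0.0918}, {"wx": 0, "wy": 0, "wz": 0, "dx": -0.065, "dy": 0, "dz": 0, "gripper": 0.0918}, {"wx": 0, "wy": 0, "wz": 0, "dx": -0.1, "dy": 0, "dz": 0, "gripper": 0.0918}, {"wx": 0, "wy": 0, "wz": 0, "dx": -0.135, "dy": 0, "dz": 0, "gripper": 0.0918}, {"wx": 0, "wy": 0, "wz": 0, "dx": -0.17, "dy": 0, "dz": 0, "gripper": 0.0918}, {"wx": 0, "wy": 0, "wz": 0, "dx": -0.2, "dy": 0, "dz": 0, "gripper": 0.0918}, {"wx": 0, "wy": 0, "wz": 0, "dx": -0.23, "dy": 0, "dz": 0, "gripper": 0.0918}, {"wx": 0, "wy": 0, "wz": 0, "dx": -0.26, "dy": 0, "dz": 0, "gripper": 0.0918}])

```text
t: 18.12
ee_pos: [478.6, -108.3, 300.9]
orientation: [[0.079, 0.003, -0.997], [0.997, -0.001, 0.079], [-0.001, -1.0, -0.003]]
force: [0.5, -0.2, -0.6]
gripper_width: 1.002
```

servo_tool(rows=[{"wx": 0, "wy": 0, "wz": 0, "dx": -0.02, "dy": 0, "dz": 0, "gripper": 0.0918}, {"wx": 0, "wy": 0, "wz": 0, "dx": -0.03, "dy": 0, "dz": 0, "gripper": 0.0918}, {"wx": 0, "wy": 0, "wz": 0, "dx": -0.03, "dy": 0, "dz": 0, "gripper": 0.0918}, {"wx": 0, "wy": 0, "wz": 0, "dx": -0.03, "dy": 0, "dz": 0, "gripper": 0.0918}, {"wx": 0, "wy": 0, "wz": 0, "dx": -0.03, "dy": 0, "dz": 0, "gripper": 0.0918}, {"wx": 0, "wy": 0, "wz": 0, "dx": -0.03, "dy": 0, "dz": 0, "gripper": 0.0918}])

```text
t: 18.62
ee_pos: [476.5, -134.5, 300.7]
orientation: [[0.076, 0.0, -0.997], [0.997, 0.001, 0.076], [0.001, -1.0, -0.0]]
force: [-0.3, -0.2, -0.9]
gripper_width: 1.002
```

```bash
python3 -c "
from h import *
plan(536,150,190,T+np.pi/2)
crop('top',170,125,140,120,5,'pics/c8.png')
"
```

```text
t 18.6167 pos [ 476.5 -134.5  300.7] in guide [-215.1 -400.3] F [-0.3 -0.2 -0.9] shift m [ 0.2881  0.1109 -0.0378] turn [0.0002 0.0047 0.0007]
```

View pics/c8.png

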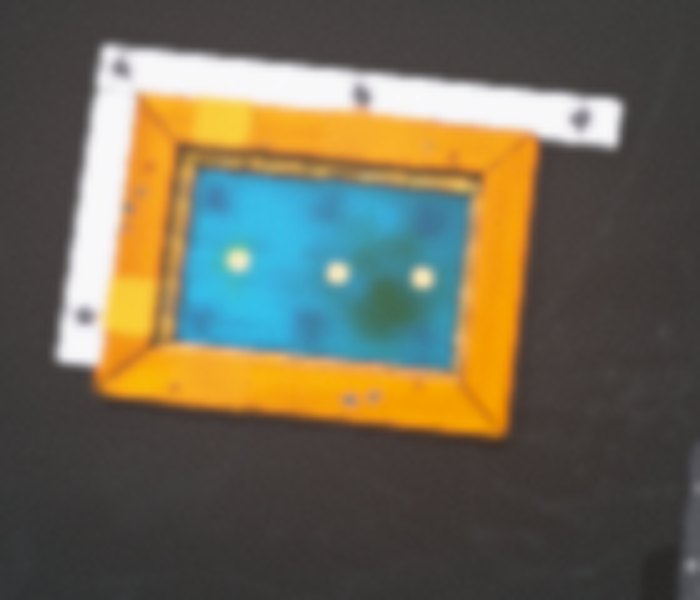

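The frame moved about 1 mm closer to the rear bar and stayed against the side bar, with corners at (137,94), (538,135), (507,438) and (97,393). The arm is clear, so I'll do a last numeric check and hand in.

```bash
python3 -c "
from h import *
report([(142,98),(620,147),(106,367)],[(137,94),(538,135),(507,438),(97,393)])
job_done()
"
```

```text
guide [[723.0, 247.2], [701.7, -12.7], [575.0, 258.9]] len 260.81567381443824 148.4091754981845 th [-0.08142937 -0.07873171] -0.08044241898381281
frame [[721.3, 247.1], [703.6, 31.4], [540.9, 43.1], [559.1, 259.8]] c [631.2 145.3] ang -0.08287872733892444 sides [np.float64(162.7), np.float64(216.4), np.float64(163.2), np.float64(217.5)]
frame in guide [ -83.3 -108.9] rel ang -0.0024363083551116327
home centre world [631.4 144.2]
the job is handed in; nothing more can be done
```

The print screen is registered against both bars of the corner guide, and I handed the job in at about 18.6 s of the 72 s allowed. With the gripper open as a two-point pusher, I pushed the front side to the rear bar. Then I pushed the right end to the side bar and gave the front side a last nudge.

| Last check (top camera) | Measured | Required |
|---|---|---|
| Frame x in the guide | -83.3 mm | -87 to -78 mm |
| Frame y in the guide | -108.9 mm | -114 to -104 mm |
| Angle to the guide | about -0.002 rad | below 0.025 rad |

- **Contact:** push forces rose to about 11 N at each stop, which shows the frame met the bars. The arm was well clear of everything when I handed in.
- **Accuracy:** in the last picture the frame measured about 2 mm smaller than its true size. Those positions are therefore only good to about 1–2 mm.
- **Bystanders:** I took no final measurement of them, but no move went near them.
- **Wrist turn:** I started one wrist turn the wrong way towards joint 7's limit. I reversed it high above the bench, before reaching the limit.

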